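# Swap the odd bottle in the reagent stand

## Robot

A 7-joint arm with a two-finger parallel gripper is mounted at the origin on the work surface. World frame = base frame: x ahead of the robot, y to its left, z up, the work surface at z = 0. Lengths are in m, angles in rad, forces in N, time in s.
With the tool pointing down it reaches from about 0.425 to 0.925 m from the base axis. Payload 6.8 kg.
Tool frame: the origin (TCP) lies midway between the tips of the shut fingers; the grasp point (between the pads) lies r.grasp_offset behind it (r.grasp_offset is the distance from the TCP to the grasp point, in m); z points along the fingers, y is the direction in which the jaws open and shut (so a half turn about z gives the same grasp; the last joint's range is limited). The gripper opens to 85 mm and grips with 20 to 120 N. Pads are 22 mm wide; open, the fingers measure 114 mm over their backs; the gripper's body (76 mm by 85 mm) begins 54 mm behind the grasp point. The pads swing forward as they close: fully open they stand 13 mm farther back than shut.
Start: joints at [1.218, 0.477, 0.022, 1.555, -0.011, 1.109, -0.083], TCP at [0.164, -0.655, 0.209] pointing down, gripper open.
Joint ranges: [-2.96, 2.96], [-0.34, 2.1], [-1.41, 1.46], [0.24, 2.44], [-1.37, 4.51], [0.17, 1.92], [-2.96, 2.96]. Speed limits (rad/s): [2.39, 2.39, 3.14, 3.14, 3.14, 3.14, 3.14].

## Interface

Orientations are given as a rotation vector (axis times angle).
In Python, from bench import r gives the robot as it stands. The module is installed in compiled form; this text tells all that it offers.
- The arm moves only by the tool send_rows, never from a script. Its argument "moves" is one flat list of numbers, 4 for each row, row after row: the shift along the tool's x, y, z in mm, then the turn about the tool's z in degrees. A call has 1 to 8 rows; each row is the pose to reach, as a shift and turn from the pose commanded when the call began, along the tool's axes at that moment; what a row does not reach only later rows make up. A row lasts 1/8 s, in which the tool goes at most 62.5 mm and 10.7 degrees, less where a joint would pass 70% of its speed; a pose out of reach is approached as far as the arm can. A call with a gripper value outside its range is refused whole. "hand" is the closure, from 0 (fully open) to 1 (shut), set as the call begins (left out, the last holds). The fingers move at their own pace and stop on an object; "newtons" is the grip in N (left out, the last holds). Time passes only in rows, so rows that repeat a pose let the fingers close. It gives the time, the measured TCP pose, the force and the opening at its end, in the units of the state.
- r.get_obs(): the state, without advancing time (a new reading comes with each control period).
- r.grab_frame(name): name is "scene" or "top" or "wrist"; returns a dict with "img" (420x560x3 uint8, red, green, blue), "mtx" (3x3 intrinsics, pixels), "world_to_cam" (4x4, takes a point from world to camera coordinates). Camera axes: x right, y up, looking along -z (the intrinsics and any distortion apply to the point x, -y, -z); pixel columns grow to the right and rows downward; lengths in m; the calibration is good to about 2 mm. A picture is of the moment at which its call begins. There is no depth.
- r.hand_in(): hands the job in, once; it reports no verdict.
The state is a dict: "clock": time; "joints": joint angles; "qvel": joint speeds; "tau": joint torques, N m; "tcp_pos": TCP position; "orientation": TCP orientation; "contact_force": force on the tool from outside, world axes, zero at the start; "moment": the same for the moment, N m; "grip_width": finger opening in m.
Only numpy, scipy, OpenCV 4.12 (cv2) and the standard library are available. Lean on these libraries where they do the work, as an engineer would, in place of code of your own. Each camera call takes 0.05 s, during which the arm holds its last target.

## Task

The round white stand is meant to hold four identical tall round amber bottles, but one of its wells holds a short square one. Take the short square bottle out and stand it upright in the shallow metal tray; then take the tall round amber bottle from the loose stock on the bench and stand it upright, fully down, in the well that has come free.

Things in the scene. Friction and masses are not known exactly. Their poses are not given: they have to be found in the camera images.
- stand: Fixed round white stand, disc 216 mm wide, 10 mm thick, any yaw. Four ring wells 70 mm from its centre at its +x, +y, -x, -y: 62 mm wide inside, floor 10 mm and rim 35 mm above the bench; hub 24 mm wide, 55 mm high. The +x well holds the odd bottle at the start, the others loose right bottles (100 mm tall, 46 mm wide). Origin: centre of underside, on the bench; z up.
- odd_bottle: The wrong part: short amber bottle with a 40 x 40 mm square body and a round blue cap, 72 mm tall in all, about 100 g. Body and shoulder reach up to 44 mm; the cap above (36 mm in diameter, 28 mm tall) is the place to grip. Origin: centre of its underside; z up through the cap. Starts upright in a well of the stand.
- spare_bottle: The right part: tall round amber bottle 46 mm wide, 100 mm tall, about 150 g. Body and shoulder reach 72 mm; grip the round blue cap above (36 mm wide, 28 mm tall). Origin: centre of underside; z up. Starts upright on the bench, other stock (square bottle 50 mm wide, 100 mm tall; squat jar 60 mm wide, 60 mm tall; same glass, caps) 80 mm or more away, centre to centre.
- tray: Fixed shallow open tray of bare metal, 140 x 140 mm outside, 25 mm high, walls and floor 5 mm thick, empty at the start. Origin: centre of its underside, on the bench; x and y along its sides, z up.
Things that resemble listed ones, but are neither listed nor needed, are in the scene too. Leave any purple or red look-alike of the spare_bottle alone.

How it is judged:
By the outcome, as a careful person would: the job done as asked, in the order asked, and still so for the second after the job is handed in, with the robot touching nothing.
It also fails if it takes over 64 s, if anything falls off the work surface, if the arm or the gripper's body presses on something with over 40 N, if the wrist force passes 120 N, or if a joint passes its speed limit or range.

## Working session

There is one attempt and no reset: what is moved stays moved. The work goes in short steps, Python scripts to look and compute and a tool call to move; the robot and the scene stay as the last step left them, time stands still between calls to the robot, and variables do not carry over. Pictures are saved under pics/ and viewed, and the job is handed in when it is done.

Besides the shell and the picture viewer there is one more tool, called after "Call:" as a command line: name --argument value ..., lists and objects as JSON in quotes. send_rows: Moves the arm, as the interface text tells. Its arguments: {"type":"object","properties":{"moves":{"type":"array"},"hand":{"type":"number"},"newtons":{"type":"number"}},"required":["moves"]}

```bash
mkdir -p pics; python3 - <<'E'
from bench import r
import cv2,numpy as np
o=r.get_obs();print(o,r.grasp_offset)
for n in["scene","top","wrist"]:
    f=r.grab_frame(n);cv2.imwrite(f"pics/{n}0.png",f["img"][:,:,::-1]);np.savez(f"{n}0.npz",**f);print(n,f["mtx"].tolist(),np.round(f["world_to_cam"],3).tolist(),[k for k in f])
E
```

```text
{'clock': 0.0, 'joints': array([ 1.2179066 ,  0.47778046,  0.02232503,  1.55647057, -0.01150572,
        1.10927862, -0.08310227]), 'qvel': array([ 0.000401  , -0.00052493,  0.00211472, -0.00137455,  0.00175899,
       -0.00130134,  0.00209941]), 'tau': array([-1.12081816e-03, -5.96445429e+01,  1.60797179e+00, -2.81195426e+01,
        1.25261623e-02,  9.51884984e-03, -1.75458820e-05]), 'tcp_pos': array([ 0.16342664, -0.6542617 ,  0.20793056]), 'orientation': array([-3.11632168e+00, -3.83384782e-01,  5.36410603e-04]), 'contact_force': array([-0.13198404,  0.72609162, -0.19174449]), 'moment': array([-0.03033143,  0.04609247,  0.00979897]), 'grip_width': 0.08515795877164131} 0.0187
scene [[472.681113961195, 0.0, 278.0808638358706], [0.0, 472.681113961195, 206.18230770496143], [0.0, 0.0, 1.0]] [[-0.656, 0.755, 0.005, 0.411], [-0.641, -0.56, 0.524, 0.308], [0.399, 0.341, 0.851, -1.44], [0.0, 0.0, 0.0, 1.0]] ['img', 'mtx', 'world_to_cam']
top [[532.8745590703402, 0.0, 281.52460838573245], [0.0, 532.8745590703402, 214.5848237329024], [0.0, 0.0, 1.0]] [[-0.012, -1.0, -0.001, -0.035], [0.986, -0.012, 0.169, -0.568], [-0.169, 0.001, 0.986, -1.126], [0.0, 0.0, 0.0, 1.0]] ['img', 'mtx', 'world_to_cam']
wrist [[356.53973241161896, 0.0, 274.4691421733405], [0.0, 356.53973241161896, 212.45927597311035], [0.0, 0.0, 1.0]] [[0.241, -0.97, -0.001, -0.675], [0.918, 0.229, -0.324, 0.04], [0.315, 0.077, 0.946, -0.381], [0.0, 0.0, 0.0, 1.0]] ['img', 'mtx', 'world_to_cam']
```

View pics/scene0.png

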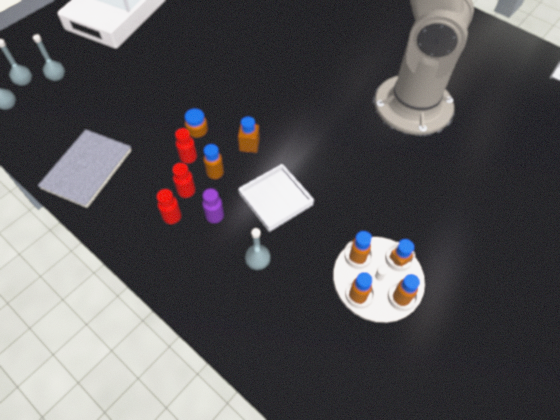

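View pics/top0.png

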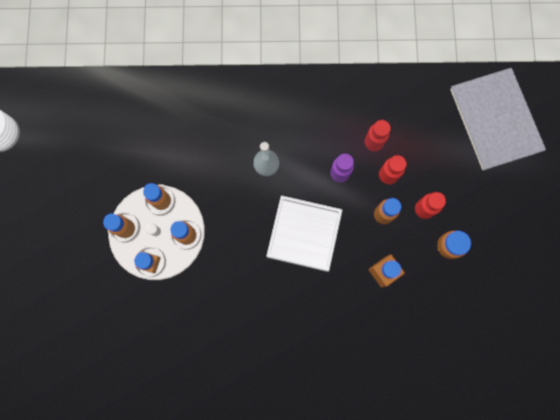

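View pics/wrist0.png

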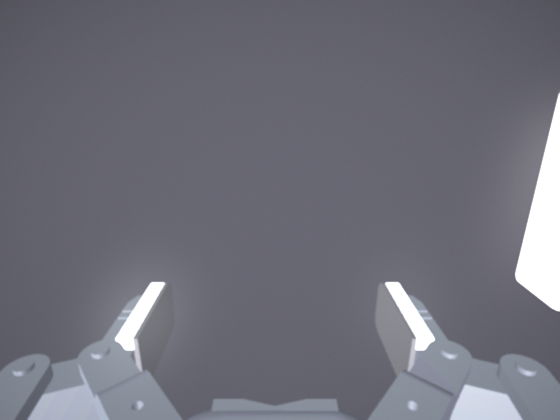

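```bash
cat > h.py <<'E'
import cv2,numpy as np
def ray(f,u,v):
    K=f["mtx"];T=f["world_to_cam"];R=T[:3,:3];c=-R.T@T[:3,3]
    d=np.array([(u-K[0,2])/K[0,0],-(v-K[1,2])/K[1,1],-1.]);return c,R.T@d
def onz(f,u,v,z):
    c,d=ray(f,u,v);return c+d*(z-c[2])/d[2]
def proj(f,p):
    T=f["world_to_cam"];q=T[:3,:3]@np.asarray(p)+T[:3,3];K=f["mtx"]
    return np.array([K[0,0]*q[0]/-q[2]+K[0,2],K[1,1]*-q[1]/-q[2]+K[1,2]])
def tri(f1,p1,f2,p2):
    A=np.zeros((3,3));b=np.zeros(3)
    for f,p in((f1,p1),(f2,p2)):
        c,d=ray(f,*p);d/=np.linalg.norm(d);M=np.eye(3)-np.outer(d,d);A+=M;b+=M@c
    return np.linalg.solve(A,b)
def blobs(img,kind):
    h=cv2.cvtColor(img,cv2.COLOR_RGB2HSV)
    m={'blue':cv2.inRange(h,(100,150,60),(120,255,255)),'amber':cv2.inRange(h,(5,150,40),(22,255,255)),
     'white':cv2.inRange(h,(0,0,120),(180,60,255))}[kind]
    n,l,s,c=cv2.connectedComponentsWithStats(m)
    return [(c[i].round(1).tolist(),s[i].tolist(),l==i) for i in range(1,n) if s[i][4]>30]
E
python3 - <<'E'
from h import *
S=dict(np.load("scene0.npz"));T=dict(np.load("top0.npz"))
for f,n in((S,'scene'),(T,'top')):
    for b in blobs(f["img"],'blue'):
        print(n,b[0],b[1],[onz(f,*b[0],z)[:2].round(4).tolist() for z in(.068,.086,.096)])
    for b in blobs(f["img"],'white'):
        print(n,'white',b[0],b[1])
        if 1500<b[1][4]<12000:
            c,_=cv2.findContours(b[2].astype(np.uint8),0,2);c=max(c,key=cv2.contourArea)
            print('  rect',cv2.minAreaRect(c),cv2.boxPoints(cv2.minAreaRect(c)).round(1).tolist())
f=T["img"][150:300,90:480];cv2.imwrite("pics/crop0.png",cv2.resize(f[:,:,::-1],None,fx=2,fy=2,interpolation=2))
a=T["img"][170:300,350:490];b=S["img"][95:235,150:280]
cv2.imwrite("pics/crop1.png",np.hstack([cv2.resize(a[:,:,::-1],(400,400),interpolation=2),cv2.resize(b[:,:,::-1],(400,400),interpolation=2)]))
E
```

```text
scene [193.9, 115.9] [184, 107, 21, 19, 278] [[0.5061, -0.4174], [0.5158, -0.4034], [0.5211, -0.3957]]
scene [247.6, 123.0] [240, 116, 16, 16, 189] [[0.4263, -0.2865], [0.4374, -0.275], [0.4436, -0.2685]]
scene [210.8, 150.9] [203, 143, 16, 17, 210] [[0.5625, -0.2936], [0.5712, -0.2819], [0.576, -0.2754]]
scene [362.8, 238.7] [355, 230, 17, 19, 238] [[0.5113, 0.1655], [0.5209, 0.1689], [0.5262, 0.1708]]
scene [405.4, 246.9] [398, 238, 17, 19, 235] [[0.4631, 0.2538], [0.4736, 0.2556], [0.4794, 0.2566]]
scene [363.3, 281.0] [356, 273, 15, 17, 202] [[0.5984, 0.2292], [0.6064, 0.2315], [0.6108, 0.2327]]
scene [410.3, 282.8] [403, 275, 16, 17, 208] [[0.5323, 0.3116], [0.5415, 0.3124], [0.5466, 0.3128]]
scene white [17.6, 9.4] [0, 0, 53, 29, 803]
scene white [107.3, 17.6] [57, 0, 108, 49, 3183]
  rect ((110.5, 24.0), (48.0, 107.0), 90.0) [[57.0, 0.0], [164.0, 0.0], [164.0, 48.0], [57.0, 48.0]]
scene white [454.7, 56.5] [375, 0, 185, 135, 8564]
  rect ((467.0, 67.0), (134.0, 184.0), 90.0) [[375.0, 0.0], [559.0, 0.0], [559.0, 134.0], [375.0, 134.0]]
scene white [49.0, 62.1] [33, 34, 30, 46, 
[... 2057 characters left out ...]
, 110, 19, 41, 562]
top white [264.4, 160.0] [254, 142, 24, 32, 490]
top white [157.4, 233.6] [108, 184, 97, 96, 5460]
  rect ((156.50250244140625, 232.15867614746094), (93.80242156982422, 96.16128540039062), 17.52556800842285) [[97.30000305175781, 263.8999938964844], [126.30000305175781, 172.1999969482422], [215.6999969482422, 200.39999389648438], [186.6999969482422, 292.1000061035156]]
top white [304.1, 233.0] [266, 195, 76, 76, 4124]
  rect ((304.14324951171875, 232.87921142578125), (64.8344955444336, 64.159912109375), 12.994616508483887) [[265.29998779296875, 256.79998779296875], [279.79998779296875, 194.3000030517578], [342.8999938964844, 208.89999389648438], [328.5, 271.3999938964844]]
```

View pics/crop0.png

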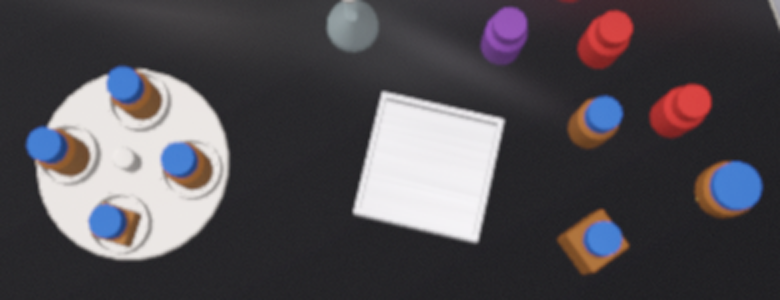

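View pics/crop1.png

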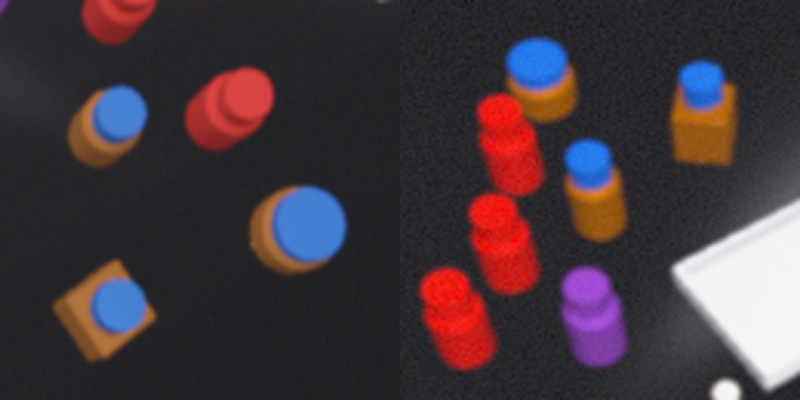

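```bash
python3 - <<'E'
from h import *
S=dict(np.load("scene0.npz"));T=dict(np.load("top0.npz"))
bs=[b[0] for b in blobs(S["img"],'blue')];bt=[b[0] for b in blobs(T["img"],'blue')]
for i,j in((4,5),(3,3),(5,0),(6,2),(2,1),(1,6),(0,4)):
    print(bs[i],bt[j],tri(S,bs[i],T,bt[j]).round(4))
# stand
for f,n in((S,'S'),(T,'T')):
    b=[b for b in blobs(f["img"],'white') if 4300<b[1][4]<5800 and (b[0][0]>300 if n=='S' else b[0][0]<250)][0]
    c,_=cv2.findContours(b[2].astype(np.uint8),0,1);c=max(c,key=cv2.contourArea)
    h=cv2.convexHull(c)[:,0]
    P=np.array([onz(f,*p,.01)[:2] for p in h])
    (x,y),rr=cv2.minEnclosingCircle((P*1000).astype(np.float32))
    # robust fit radius 0.108
    from scipy.optimize import least_squares
    s=least_squares(lambda c:np.hypot(*(P-c[:2]).T)-c[2],[.54,.24,.108],loss='soft_l1',f_scale=.001)
    print(n,x,y,rr,s.x,len(P))
    b=[b for b in blobs(f["img"],'white') if 250<b[0][0]<320 and 2500<b[1][4]<5000][0]
    c,_=cv2.findContours(b[2].astype(np.uint8),0,1);c=max(c,key=cv2.contourArea)
    q=cv2.approxPolyDP(c,6,True)[:,0]
    Q=np.array([onz(f,*p,.025)[:2] for p in q]);print(q.tolist(),Q.round(4).tolist(),Q.mean(0))
# red/purple
for lo,hi in(((0,150,60),(4,255,255)),((172,150,60),(180,255,255)),((125,100,40),(160,255,255))):
    m=cv2.inRange(cv2.cvtColor(T["img"],cv2.COLOR_RGB2HSV),lo,hi)
    n,l,s,c=cv2.connectedComponentsWithStats(m)
    for k in range(1,n):
        if s[k][4]>60: print('rp',c[k],s[k][4],onz(T,*c[k],.05).round(3))
E
```

```text
[405.4, 246.9] [143.3, 260.4] [0.4676 0.2538 0.0749]
[362.8, 238.7] [179.3, 229.5] [0.5295 0.1723 0.1025]
[363.3, 281.0] [151.9, 191.5] [0.6121 0.2331 0.0989]
[410.3, 282.8] [112.2, 221.9] [0.5479 0.3137 0.0996]
[210.8, 150.9] [392.1, 206.3] [ 0.5751 -0.2764  0.0942]
[247.6, 123.0] [391.2, 268.8] [ 0.443  -0.2684  0.0954]
[193.9, 115.9] [458.5, 242.3] [ 0.5009 -0.4242  0.0586]
S 537.5372924804688 243.74232482910156 113.70820617675781 [0.53989731 0.24315952 0.11060254] 36
[[282, 163], [238, 188], [269, 231], [313, 203]] [[0.4433, -0.1454], [0.5821, -0.1793], [0.6249, -0.0319], [0.4882, -0.0008]] [ 0.53463357 -0.08934146]
T 539.8380126953125 242.9547119140625 109.56466674804688 [0.53933638 0.24321372 0.10884461] 45
[[280, 196], [266, 255], [328, 270], [341, 209]] [[0.6144, -0.0386], [0.4812, -0.006], [0.4464, -0.1428], [0.5829, -0.1756]] [ 0.53122889 -0.09075684]
rp [379.46206897 129.2137931 ] 290 [ 0.761 -0.265  0.05 ]
rp [392.38576779 169.43820225] 534 [ 0.667 -0.29   0.05 ]
rp [429.88103448 204.52241379] 580 [ 0.586 -0.369  0.05 ]
rp [374.60074627 141.17164179] 268 [ 0.733 -0.253  0.05 ]
rp [341.94172932 167.28195489] 532 [ 0.673 -0.178  0.05 ]
```

```bash
cat > go.py <<'E'
import sys,numpy as np
from bench import r
from scipy.spatial.transform import Rotation as Ro
def delta(x,y,z,phi,o=None):
    o=o or r.get_obs();R=Ro.from_rotvec(o["orientation"]).as_matrix()
    d=R.T@(np.array([x,y,z])-o["tcp_pos"])*1000
    cur=np.degrees(np.arctan2(R[1,1],R[0,1]));t=-(phi-cur);t=(t+180)%360-180
    return d.round(1).tolist(),round(float(t),1),round(float(np.linalg.norm(d)),1),round(float(cur),1),o["tcp_pos"].round(4).tolist(),'tilt',np.degrees(np.arccos(-R[2,2])).round(2)
if __name__=="__main__":
    a=[float(v) for v in sys.argv[1:]]
    for i in range(0,len(a),4): print(delta(*a[i:i+4]))
E
python3 go.py .5 -.4 .25 -98 .53 -.05 .23 -98 .4675 .2535 .2 -98
```

```text
([388.1, -165.3, -41.7], 22.0, 423.9, -76.0, [0.1635, -0.6544, 0.2081], 'tilt', np.float64(0.08))
([502.1, -497.6, -21.2], 22.0, 707.2, -76.0, [0.1635, -0.6544, 0.2081], 'tilt', np.float64(0.08))
([515.0, -807.2, 9.2], 22.0, 957.5, -76.0, [0.1635, -0.6544, 0.2081], 'tilt', np.float64(0.08))
```

Call:
send_rows --moves '[56,-24,-6,3,112,-48,-12,6,168,-72,-18,9,224,-95,-24,12,280,-119,-30,15,336,-143,-36,18,388,-165,-42,22,410,-220,-40,22]' --hand 0 --newtons 40

```text
clock: 1.15
tcp_pos: [0.5111, -0.3408, 0.2488]
orientation: [3.134, -0.218, 0.003]
contact_force: [-0.2, 1.3, -0.3]
grip_width: 0.0853
```

```bash
python3 go.py .56 -.05 .23 -98 .4675 .2535 .2 -98
```

```text
([8.2, -294.7, 18.8], 0.0, 295.4, -98.0, [0.5111, -0.3408, 0.2488], 'tilt', np.float64(0.11))
([-125.5, -582.5, 48.5], 0.0, 597.9, -98.0, [0.5111, -0.3408, 0.2488], 'tilt', np.float64(0.11))
```

Call:
send_rows --moves '[2,-60,4,0,4,-120,8,0,6,-180,12,0,8,-240,16,0,8,-295,19,0,-16,-350,24,0,-42,-405,30,0,-68,-460,36,0]'

```text
clock: 2.15
tcp_pos: [0.5037, 0.1246, 0.2127]
orientation: [3.134, -0.219, 0.0]
contact_force: [0.8, 0.4, -0.5]
grip_width: 0.0855
```

```bash
python3 go.py .4675 .2535 .2 -98
```

```text
([-53.8, -122.7, 12.7], 0.0, 134.5, -98.0, [0.5037, 0.1246, 0.2127], 'tilt', np.float64(0.01))
```

Call:
send_rows --moves '[-24,-55,5,0,-48,-110,11,0,-54,-123,13,0,-54,-123,13,0]'

```text
clock: 2.65
tcp_pos: [0.4676, 0.2526, 0.1995]
orientation: [3.134, -0.215, -0.001]
contact_force: [-0.2, 0.3, -0.9]
grip_width: 0.0855
```

```bash
python3 - <<'E'
from bench import r
from h import *
f=r.grab_frame("wrist");np.savez("wrist1.npz",**f);cv2.imwrite("pics/wrist1.png",f["img"][:,:,::-1])
print(r.get_obs()["tcp_pos"])
for b in blobs(f["img"],'blue'): print(b[:2],onz(f,*b[0],.068).round(4),onz(f,*b[0],.096).round(4))
print(proj(f,[.4675,.2535,.082]),proj(f,[.4701,.2525,.035]),proj(f,[.5395,.243,.055]))
E
```

```text
[0.46844458 0.25102889 0.19964315]
([272.6, 7.0], [249, 0, 49, 18, 662]) [0.6093 0.2336 0.068 ] [0.6039 0.2342 0.096 ]
([372.9, 103.9], [344, 79, 58, 52, 2412]) [0.5308 0.164  0.068 ] [0.5328 0.1712 0.096 ]
([170.8, 107.9], [144, 83, 54, 52, 2247]) [0.55  0.324 0.068] [0.5502 0.3161 0.096 ]
([270.8, 193.4], [251, 170, 41, 46, 1445]) [0.4688 0.2549 0.068 ] [0.4766 0.2535 0.096 ]
[272.56497406 199.29603157] [273.45034534 182.22736297] [273.14276884 106.21661302]
```

View pics/wrist1.png

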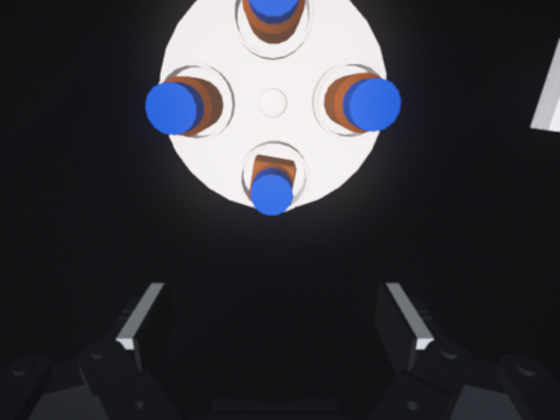

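Call:
send_rows --moves '[0,0,45,0,0,0,90,0,0,0,120,0,0,0,135,0,0,0,143,0,0,0,143,0]'

```text
clock: 3.45
tcp_pos: [0.4687, 0.2519, 0.0573]
orientation: [-3.134, 0.22, -0.001]
contact_force: [-1.2, 0.0, -0.2]
grip_width: 0.0851
```

Call:
send_rows --moves '[0,0,0,0,0,0,0,0,0,0,0,0,0,0,0,0,0,0,0,0,0,0,0,0,0,0,0,0,0,0,0,0]' --hand 1 --newtons 40

```text
clock: 4.45
tcp_pos: [0.4702, 0.2562, 0.0597]
orientation: [-3.128, 0.216, -0.008]
contact_force: [-1.5, 4.2, 16.7]
grip_width: 0.0003
```

```bash
cat > snap.py <<'E'
import sys
from bench import r
from h import *
n=sys.argv[1];out=[]
for c in sys.argv[2:]:
    f=r.grab_frame(c);np.savez(f"{c}_{n}.npz",**f);cv2.imwrite(f"pics/{c}_{n}.png",f["img"][:,:,::-1]);print(c)
    for b in blobs(f["img"],'blue'): print(b[:2],onz(f,*b[0],.068).round(4),onz(f,*b[0],.096).round(4))
o=r.get_obs();print({k:np.round(o[k],4).tolist() for k in("clock","tcp_pos","orientation","contact_force","moment","grip_width")})
E
python3 snap.py 2 wrist scene
```

```text
wrist
([491.0, 124.0], [418, 68, 142, 117, 13011]) [0.5281 0.1539 0.068 ] [0.5326 0.1697 0.096 ]
([74.0, 131.6], [6, 78, 140, 113, 12357]) [0.5496 0.3321 0.068 ] [0.5503 0.3162 0.096 ]
([286.4, 258.9], [245, 229, 78, 78, 2960]) [0.4767 0.2487 0.068 ] [0.4904 0.2476 0.096 ]
scene
([193.9, 115.8], [184, 108, 21, 17, 280]) [ 0.5058 -0.4176  0.068 ] [ 0.5209 -0.396   0.096 ]
([247.6, 123.1], [240, 116, 16, 16, 187]) [ 0.4266 -0.2863  0.068 ] [ 0.4438 -0.2683  0.096 ]
([210.8, 150.9], [203, 143, 16, 17, 212]) [ 0.5625 -0.2936  0.068 ] [ 0.576  -0.2754  0.096 ]
([362.8, 238.7], [355, 230, 17, 19, 239]) [0.5113 0.1655 0.068 ] [0.5262 0.1708 0.096 ]
([401.6, 248.8], [397, 239, 13, 17, 115]) [0.4732 0.2498 0.068 ] [0.4892 0.2527 0.096 ]
([363.3, 280.9], [356, 273, 15, 17, 201]) [0.5982 0.2291 0.068 ] [0.6106 0.2326 0.096 ]
([410.3, 282.8], [403, 275, 16, 17, 208]) [0.5323 0.3116 0.068 ] [0.5466 0.3128 0.096 ]
{'clock': 4.55, 'tcp_pos': [0.4702, 0.2561, 0.0597], 'orientation': [-3.128, 0.2158, -0.0078], 'contact_force': [-1.001, 3.3261, 15.4371], 'moment': [0.9865, 0.3285, 0.0211], 'grip_width': 0.0002}
```

View pics/wrist_2.png

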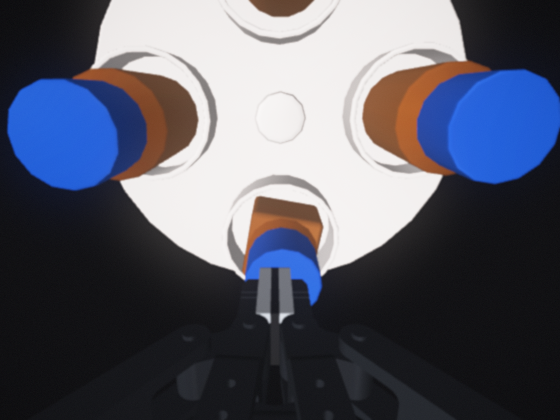

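View pics/scene_2.png

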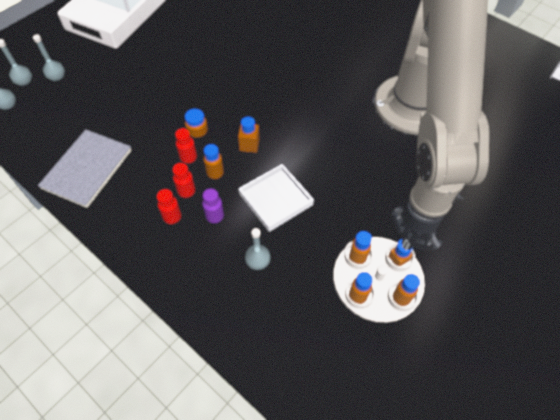

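```bash
python3 - <<'E'
from h import *
f=dict(np.load("wrist_2.npz"));T=f["world_to_cam"];print(-T[:3,:3].T@T[:3,3])
print(proj(f,[.4702,.2561,.0597]),proj(f,[.4702,.2561,.082]),proj(f,[.468,.2535,.082]),proj(f,[.5395,.243,.055]))
i=f["img"][170:330,200:380];a=cv2.resize(i[:,:,::-1],(560,500),interpolation=2);cv2.imwrite("pics/c2.png",a)
f=dict(np.load("scene_2.npz"));i=f["img"][200:330,330:460];a=cv2.resize(i[:,:,::-1],(500,500),interpolation=2);cv2.imwrite("pics/c2s.png",a)
E
```

```text
[0.55347588 0.24278514 0.22510791]
[273.31632475 264.93425772] [272.8475784  287.38538789] [279.1463134 290.9077751] [280.55911388 123.73288542]
```

View pics/c2.png

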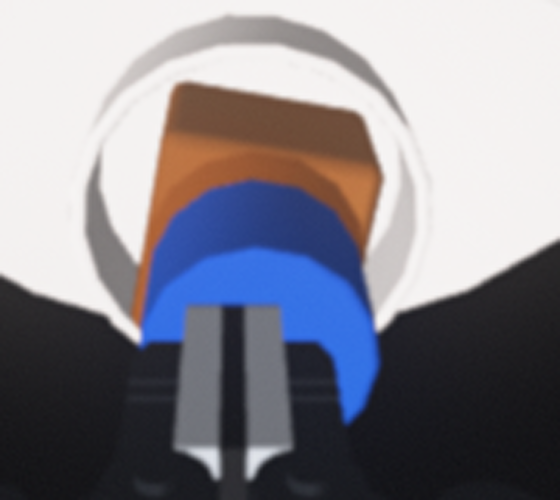

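View pics/c2s.png

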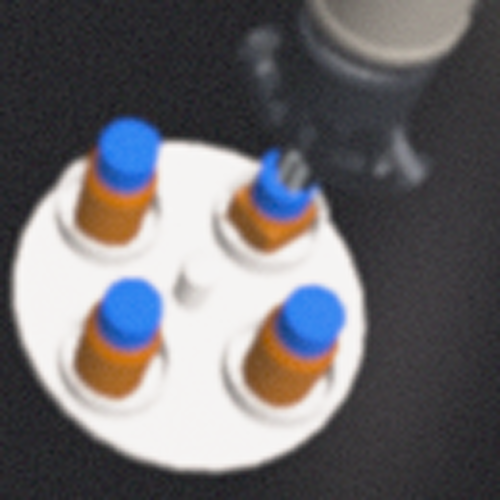

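```bash
python3 - <<'E'
from h import *
from scipy.spatial.transform import Rotation as Ro
f=dict(np.load("wrist1.npz"))
R=Ro.from_rotvec([3.134,-.215,-.001]).as_matrix();t=np.array([.468,.2525,.1995])
for dz in(0,-.013,-.02,-.03,-.035):
    print(dz,[proj(f,t+R@np.array([x,y,dz])).round(0).tolist() for x in(-.011,0,.011) for y in(-.0425,.0425)])
f=dict(np.load("wrist_2.npz"))
R=Ro.from_rotvec([-3.128,.2158,-.0078]).as_matrix();t=np.array([.4702,.2561,.0597])
for dz in(0,-.01,-.02,-.03):
    print(dz,[proj(f,t+R@np.array([x,0,dz])).round(0).tolist() for x in(-.011,0,.011)])
E
```

```text
0 [[192.0, 283.0], [354.0, 283.0], [191.0, 264.0], [356.0, 264.0], [189.0, 245.0], [357.0, 244.0]]
-0.013 [[187.0, 297.0], [360.0, 296.0], [185.0, 277.0], [362.0, 277.0], [183.0, 256.0], [364.0, 256.0]]
-0.02 [[183.0, 305.0], [363.0, 305.0], [181.0, 284.0], [365.0, 284.0], [179.0, 263.0], [367.0, 263.0]]
-0.03 [[178.0, 318.0], [369.0, 317.0], [176.0, 296.0], [371.0, 296.0], [173.0, 274.0], [373.0, 273.0]]
-0.035 [[175.0, 325.0], [371.0, 324.0], [172.0, 303.0], [374.0, 302.0], [170.0, 279.0], [376.0, 279.0]]
0 [[273.0, 284.0], [273.0, 265.0], [273.0, 245.0]]
-0.01 [[273.0, 294.0], [273.0, 274.0], [273.0, 254.0]]
-0.02 [[273.0, 305.0], [273.0, 285.0], [273.0, 264.0]]
-0.03 [[273.0, 318.0], [273.0, 297.0], [273.0, 274.0]]
```

Call:
send_rows --moves '[0,0,-20,0,0,0,-60,0,0,0,-60,0]'

```text
clock: 4.92
tcp_pos: [0.4699, 0.2533, 0.1196]
orientation: [-3.131, 0.218, -0.007]
contact_force: [-0.4, 0.1, -0.1]
grip_width: 0.0005
```

Call:
send_rows --moves '[0,0,0,0,0,0,0,0,0,0,0,0,0,0,0,0,0,0,0,0,0,0,0,0]' --hand 0

```text
clock: 5.68
tcp_pos: [0.4681, 0.2522, 0.1168]
orientation: [3.134, -0.218, -0.0]
contact_force: [1.1, -0.2, -1.2]
grip_width: 0.0851
```

```bash
python3 snap.py 3 wrist top; python3 go.py .468 .2535 .115 -98
```

```text
wrist
([416.1, 110.8], [371, 72, 90, 80, 5557]) [0.5298 0.1602 0.068 ] [0.5327 0.1706 0.096 ]
([126.3, 116.7], [83, 79, 90, 79, 5514]) [0.5499 0.3269 0.068 ] [0.5502 0.3155 0.096 ]
([273.1, 229.5], [246, 195, 56, 66, 2890]) [0.4683 0.2524 0.068 ] [0.4793 0.2507 0.096 ]
top
([151.9, 191.5], [144, 183, 17, 18, 233]) [0.6188 0.2409 0.068 ] [0.6127 0.234  0.096 ]
([392.0, 206.3], [383, 198, 19, 18, 242]) [ 0.5798 -0.2816  0.068 ] [ 0.5746 -0.2757  0.096 ]
([113.9, 220.0], [105, 213, 18, 16, 164]) [0.5567 0.3212 0.068 ] [0.5521 0.3123 0.096 ]
([179.3, 229.5], [171, 222, 17, 16, 204]) [0.5343 0.1793 0.068 ] [0.5303 0.1739 0.096 ]
([458.5, 242.3], [446, 230, 26, 24, 475]) [ 0.4996 -0.4207  0.068 ] [ 0.4964 -0.4113  0.096 ]
([391.2, 268.8], [383, 262, 18, 15, 219]) [ 0.4446 -0.2736  0.068 ] [ 0.4427 -0.2679  0.096 ]
{'clock': 5.775, 'tcp_pos': [0.4682, 0.2522, 0.1169], 'orientation': [3.134, -0.2184, 0.0001], 'contact_force': [-0.1374, 0.4196, -0.2064], 'moment': [0.0298, 0.0398, 0.0529], 'grip_width': 0.0855}
([-0.3, -1.3, 1.9], 0.0, 2.3, -98.0, [0.4682, 0.2522, 0.1169], 'tilt', np.float64(0.0))
```

View pics/wrist_3.png

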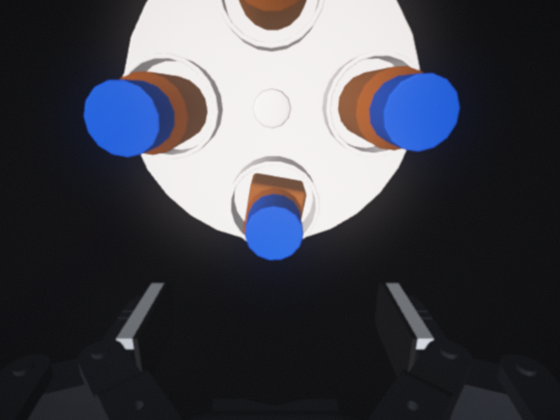

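Call:
send_rows --moves '[0,0,35,0,0,0,60,0,0,0,75,0,0,0,82,0,0,0,82,0]'

```text
clock: 6.4
tcp_pos: [0.4683, 0.2523, 0.035]
orientation: [-3.134, 0.218, -0.0]
contact_force: [0.3, 0.7, 0.2]
grip_width: 0.0854
```

```bash
python3 snap.py 4 wrist
```

```text
wrist
([505.3, 128.9], [435, 57, 125, 146, 14566]) [0.5276 0.1588 0.068 ] [0.5329 0.176  0.096 ]
([45.0, 138.7], [0, 71, 107, 141, 11802]) [0.5475 0.3252 0.068 ] [0.5486 0.3071 0.096 ]
([273.4, 300.5], [228, 246, 92, 106, 7661]) [0.4683 0.2521 0.068 ] [0.4861 0.2495 0.096 ]
{'clock': 6.45, 'tcp_pos': [0.4685, 0.2525, 0.0354], 'orientation': [-3.1335, 0.2184, -0.001], 'contact_force': [0.84, -0.4576, -0.2683], 'moment': [0.0426, 0.0212, 0.0269], 'grip_width': 0.0854}
```

View pics/wrist_4.png

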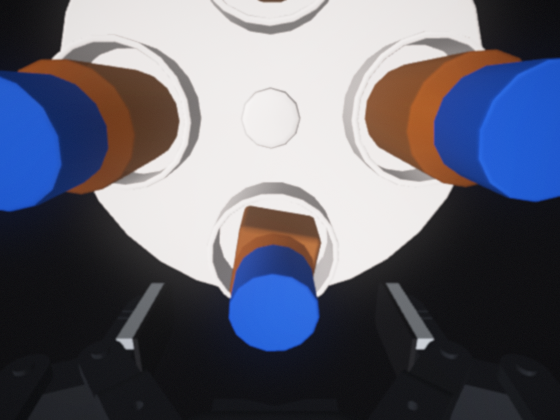

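Call:
send_rows --moves '[0,0,0,0,0,0,0,0,0,0,0,0,0,0,0,0,0,0,0,0,0,0,0,0,0,0,0,0]' --hand 1 --newtons 40

```text
clock: 7.32
tcp_pos: [0.4684, 0.2524, 0.0354]
orientation: [-3.134, 0.218, -0.001]
contact_force: [-2.0, -0.9, 5.1]
grip_width: 0.0348
```

```bash
python3 snap.py 5 wrist
```

```text
wrist
([505.1, 129.2], [435, 58, 125, 145, 14562]) [0.5276 0.1587 0.068 ] [0.5329 0.1758 0.096 ]
([45.4, 139.1], [0, 71, 108, 141, 11907]) [0.5475 0.3255 0.068 ] [0.5486 0.3074 0.096 ]
([274.2, 300.1], [229, 246, 91, 106, 7688]) [0.4683 0.2519 0.068 ] [0.4861 0.2493 0.096 ]
{'clock': 7.375, 'tcp_pos': [0.4685, 0.2524, 0.0354], 'orientation': [-3.1337, 0.2184, -0.0011], 'contact_force': [-1.3853, 0.064, 5.3546], 'moment': [-0.2245, 0.1597, 0.0036], 'grip_width': 0.0347}
```

View pics/wrist_5.png

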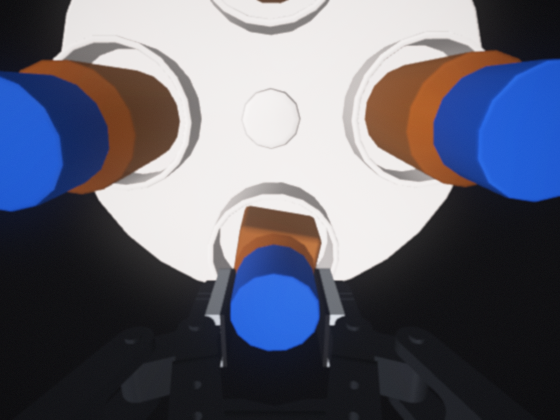

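Call:
send_rows --moves '[0,0,-15,0,0,0,-50,0,0,0,-90,0,0,0,-130,0,0,0,-145,0]'

```text
clock: 8.0
tcp_pos: [0.4691, 0.2528, 0.1827]
orientation: [-3.132, 0.218, -0.005]
contact_force: [1.0, -0.6, -2.1]
grip_width: 0.0347
```

```bash
python3 snap.py 6 wrist; python3 go.py .532 -.09 .18 -98
```

```text
wrist
([272.7, 6.1], [250, 0, 49, 16, 583]) [0.6085 0.234  0.068 ] [0.6029 0.2346 0.096 ]
([380.1, 107.2], [349, 80, 62, 56, 2782]) [0.5306 0.1634 0.068 ] [0.5328 0.1711 0.096 ]
([164.9, 111.8], [137, 85, 57, 56, 2559]) [0.55   0.3249 0.068 ] [0.5502 0.3164 0.096 ]
([274.2, 299.9], [229, 246, 92, 106, 7736]) [0.3761 0.2659 0.068 ] [0.3937 0.2633 0.096 ]
{'clock': 8.05, 'tcp_pos': [0.4693, 0.253, 0.1832], 'orientation': [-3.1316, 0.2185, -0.0062], 'contact_force': [0.1433, -0.6464, -0.7964], 'moment': [0.0365, 0.0107, -0.0285], 'grip_width': 0.0349}
([109.7, 331.0, 2.8], 0.0, 348.7, -98.0, [0.4693, 0.253, 0.1832], 'tilt', np.float64(0.27))
```

View pics/wrist_6.png

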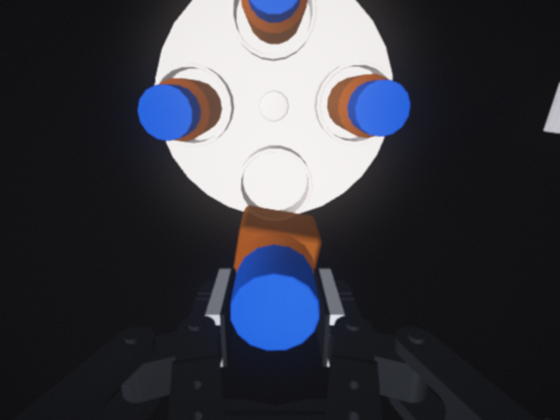

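Call:
send_rows --moves '[18,55,0,0,37,110,0,0,55,165,0,0,73,220,0,0,92,276,0,0,105,315,0,0,110,331,0,0,110,331,0,0]'

```text
clock: 9.05
tcp_pos: [0.5305, -0.0912, 0.1789]
orientation: [-3.134, 0.221, 0.003]
contact_force: [-0.2, 1.1, -0.7]
grip_width: 0.0347
```

```bash
python3 snap.py 7 wrist; python3 - <<'E'
from h import *
f=dict(np.load("wrist_6.npz"))
for p in((276,145),(276,211),(240,180),(311,180),(276,179),(273.5,105)):print(p,onz(f,*p,.035).round(4),onz(f,*p,.055).round(4))
f=dict(np.load("wrist_7.npz"));print(proj(f,[.532,-.09,.025]),[proj(f,[x,y,.025]).round().tolist() for x,y in((.6144,-.0386),(.4812,-.006),(.4464,-.1428),(.5829,-.1756))])
E
python3 go.py .532 -.09 .05 -98
```

```text
wrist
([528.6, 109.2], [492, 81, 68, 58, 3216]) [ 0.5746 -0.289   0.068 ] [ 0.5787 -0.2702  0.096 ]
([274.1, 300.0], [229, 246, 92, 106, 7704]) [ 0.439  -0.0784  0.068 ] [ 0.4568 -0.081   0.096 ]
([507.4, 278.5], [476, 252, 64, 54, 2463]) [ 0.4317 -0.2833  0.068 ] [ 0.4503 -0.2651  0.096 ]
{'clock': 9.1, 'tcp_pos': [0.5306, -0.0895, 0.1791], 'orientation': [-3.1332, 0.2171, 0.0024], 'contact_force': [-0.1082, -0.2899, -0.8636], 'moment': [0.0551, 0.0239, 0.0198], 'grip_width': 0.0348}
(276, 145) [0.5089 0.2456 0.035 ] [0.5117 0.2452 0.055 ]
(276, 211) [0.4489 0.254  0.035 ] [0.4555 0.2531 0.055 ]
(240, 180) [0.4825 0.282  0.035 ] [0.487  0.2793 0.055 ]
(311, 180) [0.4736 0.2188 0.035 ] [0.4787 0.2201 0.055 ]
(276, 179) [0.4789 0.2498 0.035 ] [0.4836 0.2492 0.055 ]
(273.5, 105) [0.5423 0.2431 0.035 ] [0.5429 0.2429 0.055 ]
[272.29612913 186.00046932] [[199.0, 102.0], [195.0, 248.0], [337.0, 261.0], [362.0, 116.0]]
([1.6, 0.4, 129.1], 0.1, 129.1, -97.9, [0.5306, -0.0895, 0.1791], 'tilt', np.float64(0.1))
```

View pics/wrist_7.png

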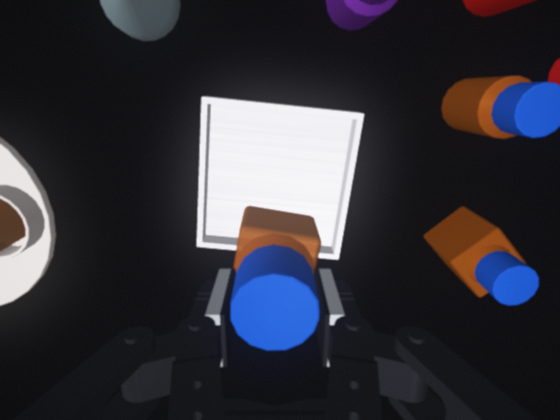

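Call:
send_rows --moves '[1,0,40,0,1,0,80,0,1,0,110,0,1,0,130,0,1,0,140,0,1,0,145,0,1,0,147,0,1,0,147,0]'

```text
clock: 10.1
tcp_pos: [0.5326, -0.091, 0.0334]
orientation: [3.134, -0.218, 0.002]
contact_force: [-0.0, 0.7, -1.1]
grip_width: 0.0347
```

Call:
send_rows --moves '[0,0,1,0,0,0,2,0,0,0,3,0,0,0,3,0]'

```text
clock: 10.6
tcp_pos: [0.5324, -0.091, 0.0304]
orientation: [3.134, -0.219, 0.001]
contact_force: [-1.1, -0.2, 5.3]
grip_width: 0.035
```

Contact with the floor (5 N). Release, then rise.

Call:
send_rows --moves '[0,0,0,0,0,0,0,0,0,0,0,0,0,0,0,0,0,0,0,0,0,0,0,0]' --hand 0

```text
clock: 11.35
tcp_pos: [0.5321, -0.091, 0.0299]
orientation: [3.134, -0.218, -0.0]
contact_force: [0.0, -0.3, -1.1]
grip_width: 0.086
```

Call:
send_rows --moves '[0,0,-25,0,0,0,-75,0,0,0,-130,0,0,0,-190,0,0,0,-190,0]'

```text
clock: 11.98
tcp_pos: [0.5354, -0.0912, 0.2252]
orientation: [3.133, -0.219, 0.016]
contact_force: [0.7, -0.3, -1.1]
grip_width: 0.0856
```

```bash
python3 snap.py 8 wrist;python3 go.py .575 -.276 .22 -135
```

```text
wrist
([491.5, 114.7], [461, 91, 61, 49, 2316]) [ 0.5747 -0.2891  0.068 ] [ 0.5784 -0.273   0.096 ]
([273.8, 189.0], [256, 169, 37, 39, 1085]) [ 0.535  -0.0911  0.068 ] [ 0.5421 -0.0922  0.096 ]
([2.1, 227.3], [0, 222, 7, 12, 47]) [0.5339 0.1747 0.068 ] [0.5412 0.1506 0.096 ]
([476.5, 260.8], [451, 238, 52, 47, 1747]) [ 0.4334 -0.2812  0.068 ] [ 0.4494 -0.2658  0.096 ]
{'clock': 12.025, 'tcp_pos': [0.5336, -0.0912, 0.2222], 'orientation': [3.1336, -0.2187, 0.008], 'contact_force': [0.1012, 0.2708, -1.048], 'moment': [0.0116, 0.021, 0.0136], 'grip_width': 0.0852}
([66.7, 177.3, 2.6], 37.0, 189.4, -98.0, [0.5336, -0.0912, 0.2222], 'tilt', np.float64(0.29))
```

View pics/wrist_8.png

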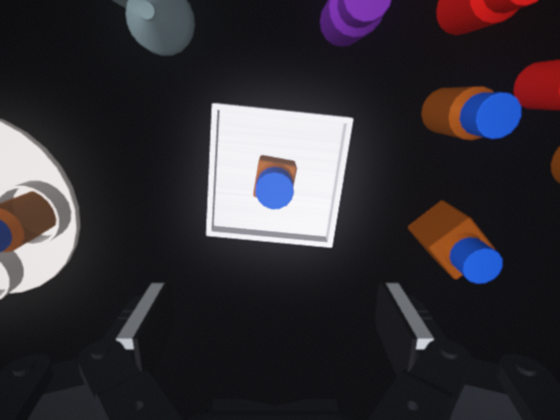

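Call:
send_rows --moves '[19,50,0,9,38,100,1,18,57,150,2,27,67,177,2,37,67,177,2,37,67,177,2,37]'

```text
clock: 12.78
tcp_pos: [0.5734, -0.2741, 0.2164]
orientation: [-2.904, 1.197, 0.004]
contact_force: [-0.3, 0.8, 0.5]
grip_width: 0.0857
```

```bash
python3 snap.py 9 wrist;python3 go.py .575 -.276 .22 -135;python3 - <<'E'
from h import *
f=dict(np.load("wrist_9.npz"))
for b in blobs(f["img"],'blue'):print(b[0],onz(f,*b[0],.086))
E
```

```text
wrist
([470.1, 126.0], [441, 93, 43, 62, 229]) [ 0.4949 -0.4321  0.068 ] [ 0.5073 -0.4234  0.096 ]
([427.4, 116.3], [418, 95, 40, 53, 310]) [ 0.5272 -0.4111  0.068 ] [ 0.5368 -0.4042  0.096 ]
([274.2, 173.3], [256, 168, 37, 18, 209]) [ 0.5841 -0.2839  0.068 ] [ 0.5886 -0.2884  0.096 ]
([274.0, 207.0], [251, 195, 45, 20, 125]) [ 0.5617 -0.2614  0.068 ] [ 0.5682 -0.2679  0.096 ]
([362.6, 283.3], [347, 268, 37, 48, 603]) [ 0.4426 -0.2675  0.068 ] [ 0.4597 -0.2735  0.096 ]
{'clock': 12.825, 'tcp_pos': [0.5736, -0.2738, 0.2168], 'orientation': [-2.9041, 1.1965, 0.0033], 'contact_force': [0.386, 0.476, -0.1862], 'moment': [-0.0459, -0.0157, 0.0308], 'grip_width': 0.0855}
([2.6, 0.6, -3.2], 0.2, 4.1, -134.8, [0.5736, -0.2738, 0.2168], 'tilt', np.float64(0.13))
[470.1, 126.0] [ 0.50287347 -0.42652302  0.086     ]
[427.4, 116.3] [ 0.53334545 -0.40666962  0.086     ]
[274.2, 173.3] [ 0.58696376 -0.28682294  0.086     ]
[274.0, 207.0] [ 0.56587787 -0.26557301  0.086     ]
[362.6, 283.3] [ 0.45357842 -0.27131669  0.086     ]
```

View pics/wrist_9.png

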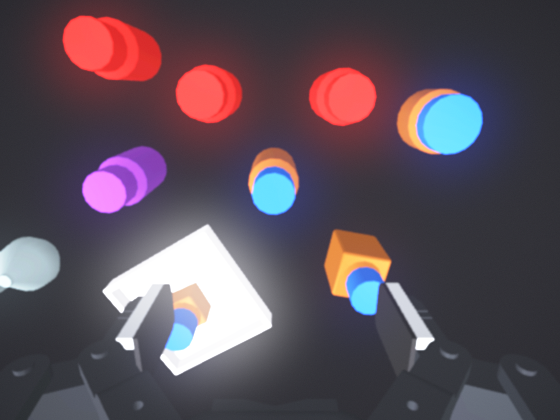

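```bash
python3 - <<'E'
from h import *
f=dict(np.load("wrist_9.npz"))
h=cv2.cvtColor(f["img"],cv2.COLOR_RGB2HSV);m=cv2.inRange(h,(90,100,60),(125,255,255));m[:,:230]=0;m[:,320:]=0
ys,xs=np.where(m);print(xs.min(),xs.max(),ys.min(),ys.max(),xs.mean(),ys.mean(),onz(f,xs.mean(),ys.mean(),.086),onz(f,xs.mean(),193,.1))
a=f["img"][140:230,220:330];cv2.imwrite("pics/c9.png",cv2.resize(a[:,:,::-1],None,fx=5,fy=5,interpolation=2))
E
python3 go.py .575 -.276 .22 -135
```

```text
247 308 167 221 277.45102611940297 194.44682835820896 [ 0.5718396  -0.27570839  0.086     ] [ 0.57567763 -0.27935741  0.1       ]
([2.6, 0.6, -3.2], 0.2, 4.1, -134.8, [0.5736, -0.2738, 0.2168], 'tilt', np.float64(0.13))
```

View pics/c9.png

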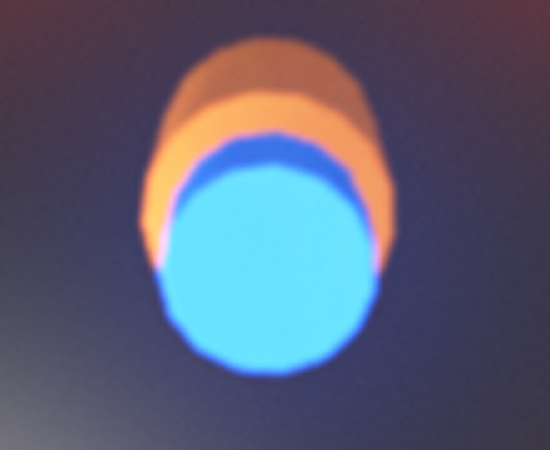

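Call:
send_rows --moves '[3,1,50,0,3,1,95,0,3,1,130,0,3,1,150,0,3,1,160,0,3,1,163,0,3,1,163,0]'

```text
clock: 13.7
tcp_pos: [0.5761, -0.2786, 0.0559]
orientation: [-2.903, 1.201, -0.003]
contact_force: [-0.1, 0.0, 0.5]
grip_width: 0.0854
```

```bash
python3 snap.py 10 wrist
```

```text
wrist
([547.4, 167.2], [532, 124, 28, 85, 1564]) [ 0.5304 -0.4001  0.068 ] [ 0.5497 -0.3889  0.096 ]
([270.7, 281.3], [224, 250, 90, 105, 2465]) [ 0.5758 -0.2753  0.068 ] [ 0.5869 -0.2869  0.096 ]
{'clock': 13.75, 'tcp_pos': [0.5762, -0.2788, 0.0561], 'orientation': [-2.9027, 1.2016, -0.0031], 'contact_force': [0.2342, -0.5917, 0.9902], 'moment': [0.0083, -0.0395, 0.036], 'grip_width': 0.0851}
```

View pics/wrist_10.png

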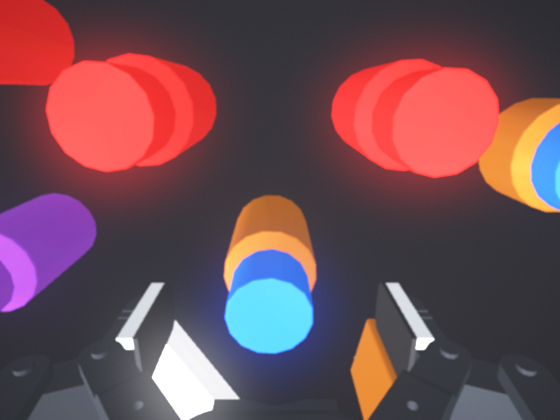

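Call:
send_rows --moves '[-2,-2,2,0,-2,-2,2,0]'

```text
clock: 14.0
tcp_pos: [0.5756, -0.2752, 0.0532]
orientation: [-2.903, 1.201, -0.001]
contact_force: [-0.8, 0.5, -0.2]
grip_width: 0.0856
```

Call:
send_rows --moves '[0,0,0,0,0,0,0,0,0,0,0,0,0,0,0,0,0,0,0,0,0,0,0,0,0,0,0,0]' --hand 1 --newtons 45

```text
clock: 14.88
tcp_pos: [0.5756, -0.2756, 0.0531]
orientation: [-2.903, 1.202, -0.001]
contact_force: [0.2, -0.4, 3.1]
grip_width: 0.035
```

```bash
python3 snap.py 11 wrist
```

```text
wrist
([551.7, 165.8], [541, 127, 19, 75, 1007]) [ 0.531  -0.3976  0.068 ] [ 0.5506 -0.3861  0.096 ]
([274.7, 279.1], [229, 248, 91, 107, 2580]) [ 0.5759 -0.2757  0.068 ] [ 0.5871 -0.2869  0.096 ]
{'clock': 14.925, 'tcp_pos': [0.5756, -0.2757, 0.0531], 'orientation': [-2.9026, 1.2017, -0.0007], 'contact_force': [-0.3572, -0.3655, 4.0767], 'moment': [0.0434, 0.0461, 0.0132], 'grip_width': 0.0346}
```

View pics/wrist_11.png

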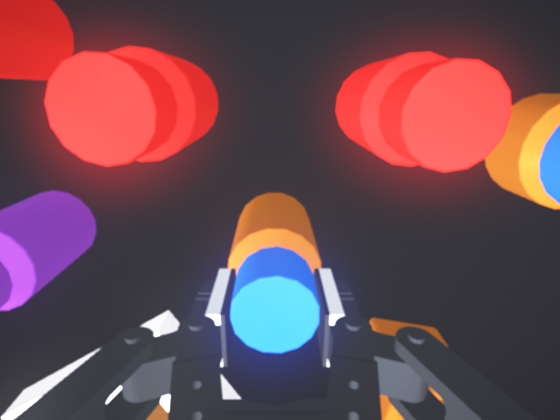

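Call:
send_rows --moves '[0,0,-15,0,0,0,-50,0,0,0,-100,0,0,0,-150,0,0,0,-165,0,0,0,-165,0]'

```text
clock: 15.68
tcp_pos: [0.5754, -0.2757, 0.2185]
orientation: [2.903, -1.202, 0.002]
contact_force: [-0.8, -0.4, -1.4]
grip_width: 0.0344
```

```bash
python3 - <<'E'
from h import *
f=dict(np.load("wrist_6.npz"));i=f["img"][135:225,225:325].astype(float)
i=np.clip((i-150)*255/105,0,255).astype(np.uint8)
a=cv2.resize(i[:,:,::-1],None,fx=6,fy=6,interpolation=2)
def draw(c,z,rad,col):
    t=np.linspace(0,2*np.pi,60);p=np.array([(proj(f,[c[0]+rad*np.cos(q),c[1]+rad*np.sin(q),z])-[225,135])*6 for q in t]).astype(int);cv2.polylines(a,[p],True,col,1)
draw((.4701,.2525),.035,.031,(0,0,255));draw((.4735,.2520),.035,.031,(0,160,0))
cv2.imwrite("pics/c6.png",a)
E
python3 go.py .575 -.276 .22 -98
```

```text
([-0.0, 0.5, -1.5], -37.0, 1.6, -135.0, [0.5754, -0.2757, 0.2185], 'tilt', np.float64(0.07))
```

View pics/c6.png

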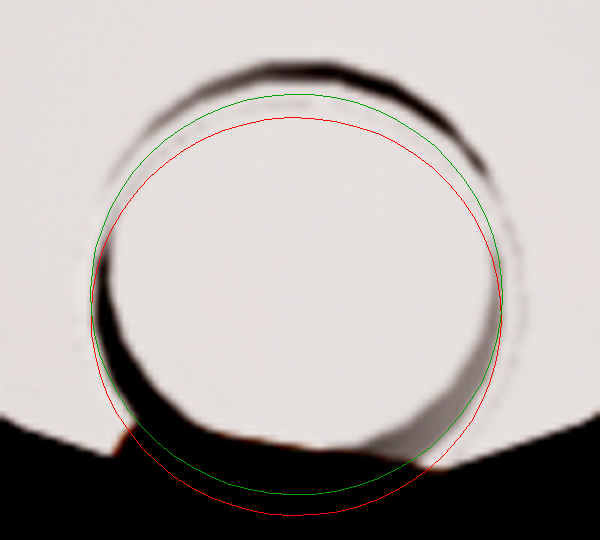

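```bash
python3 go.py .55 -.02 .22 -98 .4725 .252 .22 -98
```

```text
([-198.7, -162.9, -1.7], -37.0, 257.0, -135.0, [0.5754, -0.2757, 0.2185], 'tilt', np.float64(0.07))
([-445.8, -300.6, -1.9], -37.0, 537.6, -135.0, [0.5754, -0.2757, 0.2185], 'tilt', np.float64(0.07))
```

Call:
send_rows --moves '[-40,-33,0,-7,-80,-66,0,-15,-120,-99,-1,-22,-160,-131,-1,-30,-199,-163,-2,-37,-250,-191,-2,-37,-300,-219,-2,-37,-350,-247,-2,-37]'

```text
clock: 16.68
tcp_pos: [0.5001, 0.1476, 0.2175]
orientation: [3.132, -0.218, -0.006]
contact_force: [0.9, 0.3, -2.0]
grip_width: 0.0348
```

```bash
python3 go.py .4725 .252 .22 -98
```

```text
([-41.8, -99.6, -2.5], 0.0, 108.1, -98.0, [0.5001, 0.1476, 0.2175], 'tilt', np.float64(0.24))
```

Call:
send_rows --moves '[-21,-50,-1,0,-38,-90,-2,0,-42,-101,-2,0,-42,-101,-2,0,-42,-101,-2,0]'

```text
clock: 17.3
tcp_pos: [0.475, 0.2502, 0.2208]
orientation: [3.132, -0.222, -0.002]
contact_force: [-0.0, -0.7, -1.8]
grip_width: 0.0347
```

```bash
python3 snap.py 12 wrist scene; python3 go.py .4725 .252 .15 -98;python3 - <<'E'
from h import *
f=dict(np.load("wrist_12.npz"));a=f["img"][:,:,::-1].copy()
for c,col in(((.4701,.2525),(0,0,255)),((.4725,.252),(0,160,0))):
    p=np.array([proj(f,[c[0]+.031*np.cos(q),c[1]+.031*np.sin(q),.035]) for q in np.linspace(0,6.28,60)]).astype(int);cv2.polylines(a,[p],True,col,1)
cv2.imwrite("pics/w12.png",a)
E
```

```text
wrist
([270.2, 15.1], [246, 0, 50, 35, 1476]) [0.6152 0.2326 0.068 ] [0.6103 0.233  0.096 ]
([362.4, 112.7], [336, 90, 53, 47, 1973]) [0.5301 0.1649 0.068 ] [0.5327 0.1714 0.096 ]
([177.0, 117.4], [153, 95, 49, 47, 1852]) [0.549  0.3236 0.068 ] [0.5499 0.3161 0.096 ]
([274.4, 301.9], [229, 247, 92, 107, 7741]) [0.3546 0.2666 0.068 ] [0.3726 0.2641 0.096 ]
scene
([193.9, 115.8], [184, 108, 21, 18, 279]) [ 0.5058 -0.4176  0.068 ] [ 0.5209 -0.396   0.096 ]
([247.6, 123.0], [240, 116, 16, 16, 189]) [ 0.4263 -0.2865  0.068 ] [ 0.4436 -0.2685  0.096 ]
([276.1, 186.5], [271, 180, 10, 14, 104]) [ 0.5342 -0.0876  0.068 ] [ 0.5484 -0.0752  0.096 ]
([422.4, 206.0], [414, 196, 19, 22, 313]) [0.3395 0.2235 0.068 ] [0.3593 0.2272 0.096 ]
([362.8, 238.7], [355, 230, 17, 19, 239]) [0.5113 0.1655 0.068 ] [0.5262 0.1708 0.096 ]
([363.3, 281.0], [356, 273, 15, 17, 200]) [0.5984 0.2292 0.068 ] [0.6108 0.2327 0.096 ]
([410.3, 282.7], [403, 275, 16, 17, 206]) [0.5321 0.3115 0.068 ] [0.5464 0.3126 0.096 ]
{'clock': 17.4, 'tcp_pos': [0.4752, 0.2505, 0.2214], 'orientation': [3.1326, -0.2225, -0.0007], 'contact_force': [-1.0434, -0.0511, -1.7822], 'moment': [-0.0204, -0.0518, 0.0806], 'grip_width': 0.0347}
([-2.9, -1.1, 71.4], -0.1, 71.5, -98.1, [0.4752, 0.2505, 0.2214], 'tilt', np.float64(0.07))
```

View pics/w12.png

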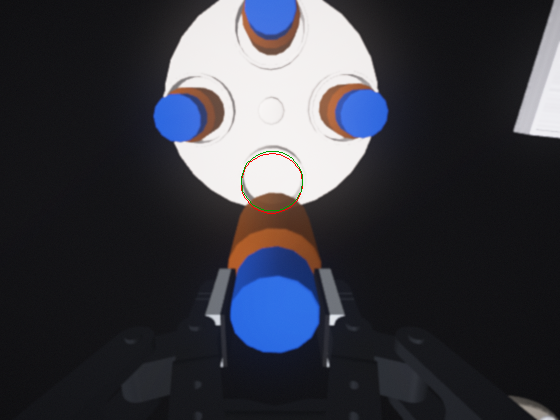

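View pics/scene_12.png

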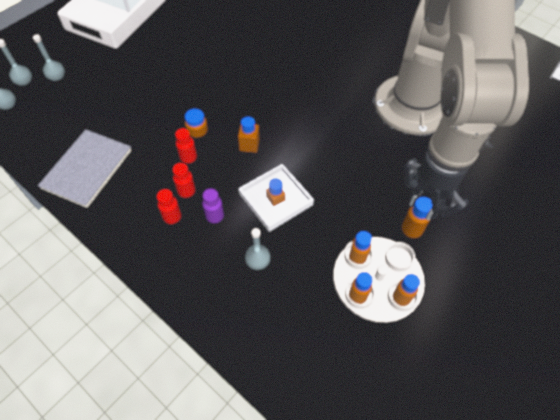

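Call:
send_rows --moves '[-2,-1,45,0,-2,-1,85,0,-2,-1,112,0,-2,-1,124,0,-2,-1,124,0]'

```text
clock: 18.02
tcp_pos: [0.473, 0.253, 0.0977]
orientation: [3.133, -0.22, -0.001]
contact_force: [-0.3, -0.5, -1.5]
grip_width: 0.0348
```

```bash
python3 snap.py 13 wrist scene; python3 go.py .4725 .252 .063 -98; python3 - <<'E'
from h import *
a=dict(np.load("wrist_13.npz"))["img"][100:380,120:430];b=dict(np.load("scene_13.npz"))["img"][210:330,320:440]
cv2.imwrite("pics/c13.png",np.hstack([cv2.resize(a[:,:,::-1],(440,400)),cv2.resize(b[:,:,::-1],(360,400),interpolation=2)]))
E
```

```text
wrist
([434.0, 124.2], [382, 82, 103, 88, 6975]) [0.5283 0.1587 0.068 ] [0.5325 0.1705 0.096 ]
([114.2, 130.9], [65, 90, 101, 87, 6865]) [0.5489 0.3282 0.068 ] [0.5501 0.3156 0.096 ]
([274.4, 302.0], [229, 248, 92, 106, 7722]) [0.4319 0.2582 0.068 ] [0.4499 0.2557 0.096 ]
scene
([193.8, 115.8], [184, 107, 21, 19, 279]) [ 0.506  -0.4178  0.068 ] [ 0.5211 -0.3962  0.096 ]
([247.5, 123.1], [240, 116, 16, 16, 187]) [ 0.4267 -0.2865  0.068 ] [ 0.444  -0.2685  0.096 ]
([275.9, 186.4], [271, 180, 10, 14, 107]) [ 0.5343 -0.0882  0.068 ] [ 0.5485 -0.0758  0.096 ]
([409.5, 234.9], [402, 226, 17, 19, 247]) [0.4296 0.2436 0.068 ] [0.4468 0.2467 0.096 ]
([362.7, 238.8], [355, 230, 17, 19, 237]) [0.5117 0.1655 0.068 ] [0.5266 0.1708 0.096 ]
([363.3, 281.0], [356, 273, 15, 17, 201]) [0.5984 0.2292 0.068 ] [0.6108 0.2327 0.096 ]
([410.3, 282.8], [403, 275, 16, 17, 206]) [0.5323 0.3116 0.068 ] [0.5466 0.3128 0.096 ]
{'clock': 18.125, 'tcp_pos': [0.4738, 0.2539, 0.099], 'orientation': [-3.1329, 0.2193, -0.0025], 'contact_force': [-0.3071, 0.5839, -1.6915], 'moment': [0.0076, 0.0133, -0.0094], 'grip_width': 0.0346}
([-1.1, 2.1, 36.0], -0.0, 36.1, -98.0, [0.4738, 0.2539, 0.099], 'tilt', np.float64(0.11))
```

View pics/c13.png

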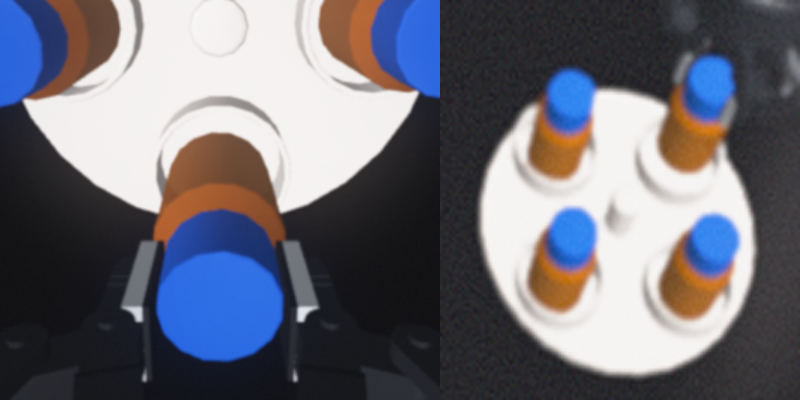

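Call:
send_rows --moves '[0,1,6,0,0,1,12,0,0,1,18,0,0,1,24,0,0,1,29,0,0,1,32,0,0,1,33,0,0,1,33,0]'

```text
clock: 19.12
tcp_pos: [0.4728, 0.2527, 0.0649]
orientation: [-3.134, 0.218, -0.0]
contact_force: [-0.6, 0.5, -1.3]
grip_width: 0.0348
```

Call:
send_rows --moves '[0,0,1,0,0,0,2,0,0,0,2,0]'

```text
clock: 19.5
tcp_pos: [0.4729, 0.2528, 0.0631]
orientation: [-3.134, 0.218, -0.001]
contact_force: [0.2, -0.1, 0.8]
grip_width: 0.0348
```

Call:
send_rows --moves '[0,0,1,0,0,0,1,0]'

```text
clock: 19.75
tcp_pos: [0.4732, 0.2529, 0.063]
orientation: [-3.134, 0.218, -0.002]
contact_force: [-2.4, -1.0, 9.2]
grip_width: 0.0348
```

Call:
send_rows --moves '[0,0,0,0,0,0,0,0,0,0,0,0,0,0,0,0,0,0,0,0,0,0,0,0]' --hand 0

```text
clock: 20.5
tcp_pos: [0.4728, 0.2527, 0.0619]
orientation: [-3.134, 0.218, 0.0]
contact_force: [-0.1, 0.3, 0.1]
grip_width: 0.0852
```

Call:
send_rows --moves '[0,0,-20,0,0,0,-60,0,0,0,-110,0,0,0,-165,0,0,0,-165,0]'

```text
clock: 21.12
tcp_pos: [0.4752, 0.2544, 0.2316]
orientation: [-3.129, 0.218, -0.012]
contact_force: [0.7, 0.2, -1.4]
grip_width: 0.0855
```

```bash
python3 snap.py 14 wrist scene top
```

```text
wrist
([277.9, 16.9], [255, 0, 48, 39, 1571]) [0.6169 0.2319 0.068 ] [0.6119 0.2327 0.096 ]
([365.8, 113.0], [341, 91, 50, 46, 1827]) [0.5304 0.1649 0.068 ] [0.5327 0.1714 0.096 ]
([187.7, 116.9], [165, 95, 46, 45, 1693]) [0.5492 0.3227 0.068 ] [0.55   0.3158 0.096 ]
([276.3, 196.7], [257, 173, 40, 46, 1444]) [0.4648 0.2544 0.068 ] [0.4727 0.2533 0.096 ]
scene
([193.9, 115.9], [184, 108, 21, 18, 277]) [ 0.5061 -0.4174  0.068 ] [ 0.5211 -0.3957  0.096 ]
([247.6, 123.1], [240, 116, 16, 16, 187]) [ 0.4266 -0.2863  0.068 ] [ 0.4438 -0.2683  0.096 ]
([275.9, 186.5], [271, 180, 10, 14, 107]) [ 0.5345 -0.088   0.068 ] [ 0.5488 -0.0756  0.096 ]
([362.8, 238.8], [355, 230, 17, 19, 238]) [0.5115 0.1657 0.068 ] [0.5264 0.171  0.096 ]
([406.6, 242.1], [399, 233, 17, 19, 260]) [0.4505 0.249  0.068 ] [0.4671 0.2519 0.096 ]
([363.3, 281.0], [356, 273, 15, 17, 201]) [0.5984 0.2292 0.068 ] [0.6108 0.2327 0.096 ]
([410.3, 282.8], [403, 275, 16, 17, 206]) [0.5323 0.3116 0.068 ] [0.5466 0.3128 0.096 ]
top
([151.9, 191.5], [144, 183, 17, 18, 233]) [0.6188 0.2409 0.068 ] [0.6127 0.234  0.096 ]
([113.4, 221.0], [103, 213, 20, 18, 209]) [0.5546 0.3222 0.068 ] [0.55   0.3133 0.096 ]
([179.3, 229.5], [171, 222, 17, 16, 204]) [0.5343 0.1793 0.068 ] [0.5303 0.1739 0.096 ]
([304.5, 229.5], [298, 222, 14, 16, 174]) [ 0.5312 -0.0907  0.068 ] [ 0.5272 -0.0894  0.096 ]
([458.5, 242.3], [446, 230, 26, 24, 474]) [ 0.4996 -0.4207  0.068 ] [ 0.4964 -0.4113  0.096 ]
([140.0, 261.1], [132, 257, 17, 9, 87]) [0.4672 0.2618 0.068 ] [0.4648 0.2544 0.096 ]
([391.2, 268.8], [383, 262, 18, 15, 220]) [ 0.4446 -0.2736  0.068 ] [ 0.4427 -0.2679  0.096 ]
{'clock': 21.275, 'tcp_pos': [0.4723, 0.2522, 0.2261], 'orientation': [3.1331, -0.2186, -0.0013], 'contact_force': [0.4137, 0.4807, -0.5394], 'moment': [0.0172, 0.0014, -0.0265], 'grip_width': 0.0853}
```

View pics/wrist_14.png

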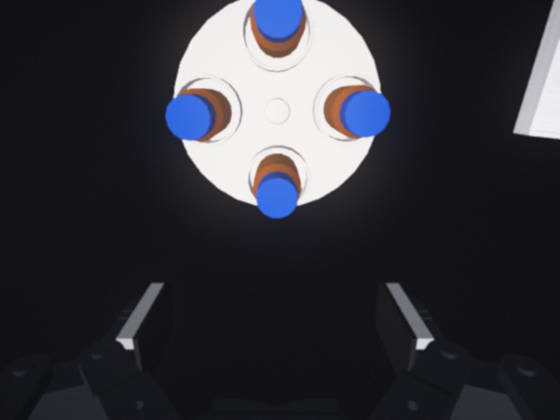

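View pics/scene_14.png

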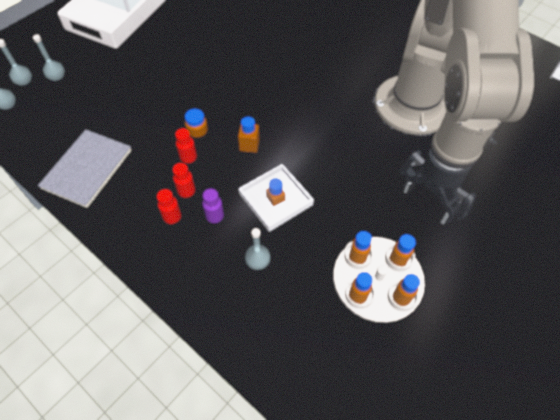

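```bash
python3 -c "
from bench import r
print(r.hand_in())"
```

```text
the job is handed in; nothing more can be done
None
```

The short square bottle now stands in the metal tray, and the tall round amber bottle is in the freed well. I handed the job in at about 21 s of the 64 s allowed.

- **Missed first grasp:** the fingers closed above the square bottle's cap and pressed on it with about 16 N. In the wrist picture the fingertips sit about 20 mm farther back than the stated tool point. I lifted, checked that the bottle was still upright, went about 22 mm lower and gripped it properly (34.8 mm opening).
- **Square bottle:** it touched the tray floor at about 5 N before release. It stands upright near the tray's centre, at about (0.53, -0.09).
- **Tall bottle:** I took the narrow round amber one, and left the 50 mm square bottle, the squat jar and the red and purple look-alikes alone. I lowered it until it touched the well floor at the expected height, pressing with up to 9 N, then released it.
- **Last checks:** the wrist and scene pictures show four matching bottles upright in the stand, with the gripper raised and touching nothing. The new bottle's cap is where a fully seated bottle's would be: the wrist camera puts it about 1 mm from the well's centre. The scene camera reads about 5 mm off in x, and it is also a few millimetres off for the other stand bottles. In the top view the arm hid part of that cap, so I did not use it for this check.

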